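Slide open the lug-nut box

TASK

I need the lug nuts: open the low grey steel box with the sliding cover. Press its ribbed release tab down and, keeping it pressed, push the cover along its rails in the same stroke until it is fully open, then let go so the tab springs back up. Leave the green cup standing where it is.

Things in the scene. Friction and masses are not known exactly. Their poses are not given: they have to be found in the camera images.
- tab_pad (a point): Middle of the flat ribbed top (50 mm along x, 42 mm along y) of the bare-steel release tab on the cover of the low box; moves with tab and cover. 97 mm above the shelf, 10 mm above the cover, while the tab is up. +y: the way the cover slides open, level; z up. At the flat's +y edge a ridge 8 mm thick, 10 mm high, as wide as the tab, to push against.
- tab (a joint): Press depth of the release tab, m: 0 up, 0.007 fully down (its flat is then 3 mm above the cover). Spring: 2 N at the top, 5.5 N at the bottom; released, it returns to 0. Beyond 0.0045 a hidden tooth is clear of the catch and the cover can slide; otherwise it is blocked after 2 mm.
- cover (a joint): How far the grey sliding cover is open, m: 0 shut (at the start), 0.10 at its stop. About 2 N of friction; stays where left. Box: grey steel, 260 x 120 mm, 93 mm high over its two rails, fixed to the shelf. At the tab's -y side a fixed plate 70 mm long, level with the cover. Opening, the cover runs out over the box's +y end. The taller box with a top handle and swing latch is another.
- cup: Loose, light translucent green plastic cup, open at the top, 95 mm high, 76 mm across the rim, standing upright beside the box; the origin is the centre of its underside, z up along its axis.
There are look-alikes about, which are no part of the job. Of the things that look like the cup, the smallest one is meant.

How it is judged:
By the outcome, as a careful person would: the job done as asked, in the order asked, and still so for the second after the job is handed in, with the robot touching nothing.
It also fails if it takes over 32 s, if anything falls off the work surface, if the arm or the gripper's body presses on something with over 40 N, if the wrist force passes 120 N, or if a joint passes its speed limit or range.

ROBOT

A 6-joint arm with a two-finger parallel gripper is mounted at the origin on the work surface. World frame = base frame: x ahead of the robot, y to its left, z up, the work surface at z = 0. Lengths are in m, angles in rad, forces in N, time in s.
With the tool pointing down it reaches from about 0.425 to 0.95 m from the base axis. Payload 3.5 kg.
Tool frame: the origin (TCP) lies at the very end of the fingers, on their centre line; the grasp point (between the pads) lies 19 mm behind it (bot.grasp_offset is the distance from the TCP to the grasp point, in m); y points along the fingers, x is the direction in which the jaws open and shut, and the axes are right-handed (so a half turn about y gives the same grasp; the last joint's range is limited). The gripper opens to 85 mm and grips with 20 to 120 N. Pads are 22 mm wide; open, the fingers measure 114 mm over their backs; the gripper's body (76 mm by 85 mm) begins 54 mm behind the grasp point. The pads swing forward as they close: fully open they stand 13 mm farther back than shut.
Start: joints at [-1.3, 0.286, 1.577, -0, 1.279, -0.15], TCP at [0.276, -0.616, 0.231] pointing down, gripper open.
Joint ranges: [-2.77, 2.77], [-0.9, 2.22], [0.21, 2.48], [-1.53, 4.67], [0.24, 2.81], [-2.84, 2.84]. Speed limits (rad/s): [2.79, 2.79, 3.14, 3.14, 3.14, 3.14].

INTERFACE

Orientations are given as a unit quaternion [w, x, y, z].
In Python, from cell import bot, optics gives the robot as it stands.
- The arm moves only by the shell command python3 -m jog 'ROWS' [FORCE]. ROWS is JSON, a list of rows, each an object of numbers: "jaw": the closure, from 0 (fully open) to 1 (shut); "x", "y", "z": the shift along the tool's x, y, z in cm; "twist": the turn about the tool's y in degrees. A call has 1 to 5 rows; each row shifts and turns the commanded pose from where the row before left it, along the tool's axes as they then stand; what a row does not reach is not made up. A row lasts 1/12 s, in which the tool goes at most 41.7 mm and 7.16 degrees, less where a joint would pass 70% of its speed; a pose out of reach is approached as far as the arm can. A call is refused whole if a number of a shift passes 4.17 or a number of a turn 7.16, either way. A call with a gripper value outside its range is refused whole. The fingers move at their own pace and stop on an object; FORCE is the grip in N (left out, the last holds). Time passes only in rows, so rows that do not move let the fingers close. It gives the time, the measured TCP pose, the force and the opening at its end, in the units of the state.
- bot.get_obs(): the state, without advancing time (a new reading comes with each control period).
- optics.capture(name): name is "scene" or "top"; returns the picture (480x640x3 uint8, red, green, blue); there is no depth.
- optics.camera_params(name): a dict with "fovy" (degrees; the focal length in pixels is half the picture's height over the tangent of half this angle, whatever the lens; pixels are square), "cx", "cy" (the principal point, pixels), "R" (3x3) and "t" (3): a world point X has camera coordinates R X + t. Camera axes: x right, y down, z forward; pixel columns grow to the right and rows downward; lengths in m; the calibration is good to about 2 mm. A picture is of the moment at which its call begins. camera_params takes no time and is no camera call.
- bot.close_job(): hands the job in, once; it reports no verdict.
The state is a dict: "clock": time; "q": joint angles; "joint_velocities": joint speeds; "joint_torque": joint torques, N m; "eef_pos": TCP position; "orientation": TCP orientation; "wrist_force": force on the tool from outside, world axes, zero at the start; "moment": the same for the moment, N m; "finger_gap": finger opening in m.
Only numpy, scipy, OpenCV 4.12 (cv2) and the standard library are available. Lean on these libraries where they do the work, as an engineer would, in place of code of your own. Each camera call takes 0.05 s, during which the arm holds its last target. There are 200 camera calls.

## Working session

There is one attempt and no reset: what is moved stays moved. The work goes in short steps, Python scripts to look and compute and a shell command to move; the robot and the scene stay as the last step left them, time stands still between calls to the robot, and variables do not carry over. Pictures are saved under pics/ and viewed, about 8 in all and at most 12, crops included, and the job is handed in when it is done.

```bash
mkdir -p pics; ls
python3 - <<'E'
from cell import bot, optics
import cv2
for n in("scene","top"):
    cv2.imwrite(f"pics/{n}0.png",optics.capture(n)[:,:,::-1])
    p=optics.camera_params(n);print(n,p)
o=bot.get_obs();print(o)
E
```

```text
pics
scene {'fovy': 50.11725131465339, 'cx': 321.7410251247282, 'cy': 228.02331488732727, 'R': array([[ 0.65479775,  0.75580247,  0.00159012],
       [ 0.4110355 , -0.35433797, -0.83993715],
       [-0.63426313,  0.55064255, -0.54268136]]), 't': array([-0.39616229, -0.10130205,  1.22026946])}
top {'fovy': 57.05971623696567, 'cx': 323.8545981676619, 'cy': 236.0715271472302, 'R': array([[-0.01296464, -0.99980158, -0.01512329],
       [-0.99432871,  0.01448736, -0.10535903],
       [ 0.10555722,  0.01367158, -0.99431925]]), 't': array([0.09153162, 0.5267957 , 0.78172437])}
{'clock': 0.1, 'q': array([-1.29997027e+00,  2.87131888e-01,  1.57803506e+00,  4.98046748e-05,
        1.27861435e+00, -1.50015682e-01]), 'joint_velocities': array([ 0.00067164, -0.00263509, -0.00276607, -0.00073331, -0.00178587,
       -0.0011876 ]), 'joint_torque': array([ 6.18512968e-04, -4.07292295e+01, -2.93699169e+01, -1.42207064e-04,
        3.33465243e-03, -6.51392497e-06]), 'eef_pos': array([ 0.27562373, -0.61550843,  0.23004654]), 'orientation': array([ 0.59392993, -0.59287843,  0.38510785, -0.38397182]), 'wrist_force': array([0.2488397 , 0.24440907, 0.64661988]), 'moment': array([-0.00900947,  0.03642012, -0.06695997]), 'finger_gap': 0.08567785357172623}
```

View pics/scene0.png

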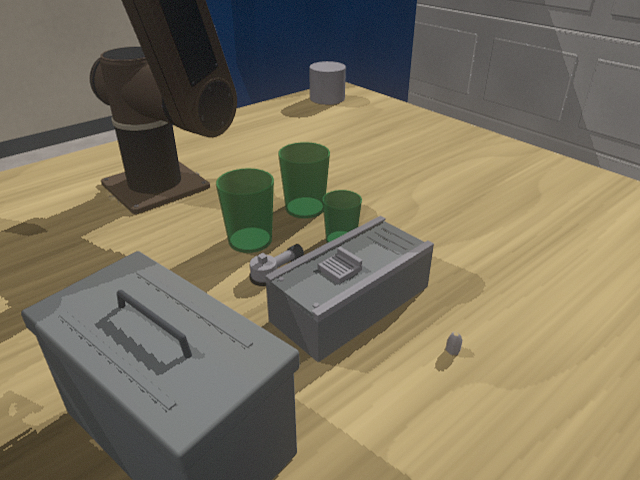

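View pics/top0.png

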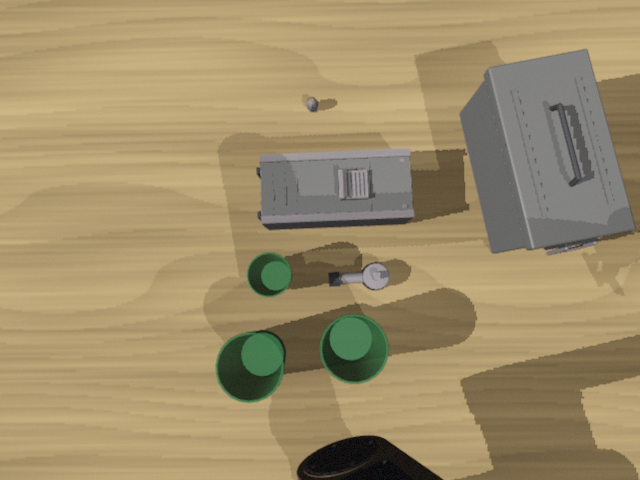

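The two views show the low box at top (260–412, 150–228), its tab near (355,184) with the ridge to the left (world +y). The small cup is at (270,275) and two larger look-alikes stand below it. In the scene view the tab is near (340,264). Next I'll enlarge both crops.

Run:
```python
import cv2,numpy as np
a=cv2.imread("pics/top0.png")[140:240,250:420]
b=cv2.imread("pics/scene0.png")[210:310,260:430]
f=lambda i:cv2.resize(i,None,fx=4.7,fy=3,interpolation=cv2.INTER_CUBIC)
f=lambda i:cv2.resize(i,None,fx=4,fy=3,interpolation=cv2.INTER_CUBIC) 
a=cv2.resize(cv2.imread("pics/top0.png")[140:240,250:420],None,fx=4,fy=4,interpolation=cv2.INTER_CUBIC)
b=cv2.resize(cv2.imread("pics/scene0.png")[235:285,295:380],None,fx=8,fy=8,interpolation=cv2.INTER_CUBIC)
c=cv2.resize(cv2.imread("pics/top0.png")[159:209,315:400],None,fx=8,fy=8,interpolation=cv2.INTER_CUBIC)
cv2.imwrite("pics/c1.png",b);cv2.imwrite("pics/c2.png",c)
```

```text
(no output)
```

View pics/c1.png

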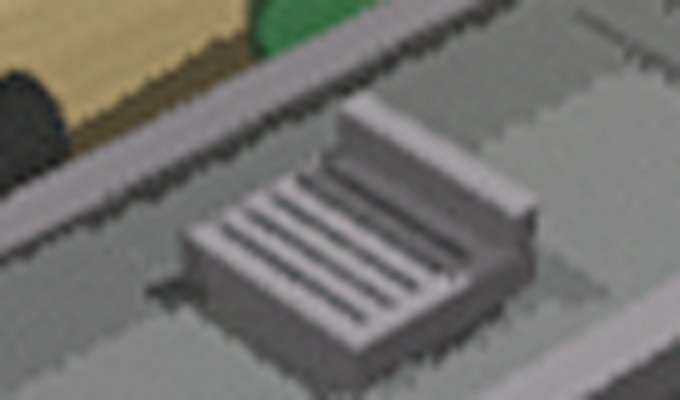

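View pics/c2.png

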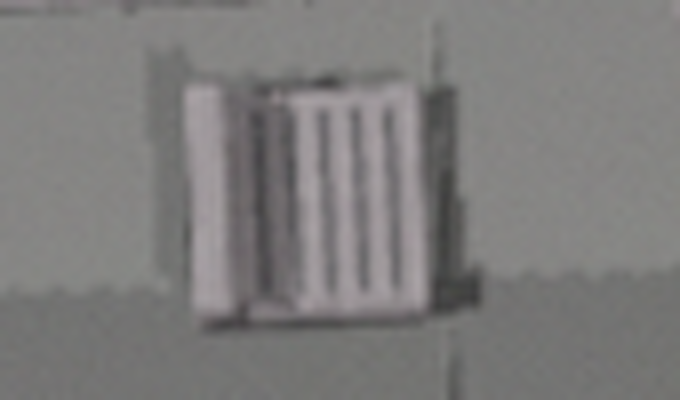

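The crops show the tab flat's -y corners at scene (355,352) and (185,232), top (415,85) and (430,310), in crop pixels. The ridge is on the +y side. I'll triangulate these.

```bash
cat > h.py <<'E'
import numpy as np,cv2
from cell import bot,optics
from scipy.spatial.transform import Rotation as Ro
def P(n):
    p=optics.camera_params(n);f=240/np.tan(np.radians(p["fovy"]/2))
    return np.array([[f,0,p["cx"]],[0,f,p["cy"]],[0,0,1]])@np.c_[p["R"],p["t"]]
PS,PT=P("scene"),P("top")
def proj(M,X):
    u=M@np.append(X,1);return u[:2]/u[2]
def tri(s,t):
    X=cv2.triangulatePoints(PS,PT,np.array(s,float),np.array(t,float)).ravel();X=X[:3]/X[3]
    return X.round(4),np.linalg.norm(proj(PS,X)-s).round(2),np.linalg.norm(proj(PT,X)-t).round(2)
def atz(M,u,z):
    A=M[:,:2]-np.outer(np.append(u,1),M[2,:2])*1
    A=(M-np.outer(np.append(u,1),M[2]))[:2]
    return np.linalg.solve(A[:,:2],-(A[:,2]*z+A[:,3]))
E
python3 - <<'E'
from h import *
cs=lambda a,b:(a/8+295-.44,b/8+235-.44); ct=lambda a,b:(a/8+315-.44,b/8+159-.44)
for n,s,t,z in [("flat+x-y",(355,352),(415,85),.097),("flat-x-y",(185,232),(430,310),.097),
 ("ridge+x+y",(538,200),(185,85),.107),("ridge-x+y",(372,95),(200,315),.107),
 ("ridge+x-y",(515,215),(220,87),.107),("ridge-x-y",(342,112),(233,313),.107)]:
    print(n,*tri(cs(*s),ct(*t)),atz(PS,cs(*s),z).round(4),atz(PT,ct(*t),z).round(4))
# cup rim centre, rails corners
print("cup rim top",atz(PT,(270,274.5),.095), "rails",[atz(PT,u,.093).round(4) for u in [(260,156),(411,150),(262,221),(413,214)]])
o=bot.get_obs();r=Ro.from_quat(o["orientation"][[1,2,3,0]]).as_matrix();print(r.round(4))
E
```

```text
flat+x-y [0.6344 0.0089 0.0958] 0.18 0.22 [0.6354 0.0076] [0.6343 0.0093]
flat-x-y [0.5859 0.0076 0.0969] 0.21 0.26 [0.5861 0.0078] [0.5856 0.0072]
ridge+x+y [0.6325 0.0582 0.1063] 0.14 0.18 [0.633  0.0574] [0.6325 0.0585]
ridge-x+y [0.5845 0.0572 0.106 ] 0.66 0.85 [0.5861 0.0571] [0.5834 0.0561]
ridge+x-y [0.6325 0.0514 0.106 ] 0.18 0.22 [0.6336 0.0506] [0.632  0.0511]
ridge-x-y [0.5845 0.0497 0.1053] 0.34 0.44 [0.5865 0.0486] [0.5837 0.0492]
cup rim top [0.45767042 0.17421742] rails [array([0.6617, 0.1918]), array([ 0.6677, -0.0683]), array([0.5484, 0.1881]), array([ 0.5565, -0.068 ])]
[[ 4.085e-01 -5.000e-04  9.128e-01]
 [-9.127e-01  2.100e-03  4.085e-01]
 [-2.200e-03 -1.000e+00  4.000e-04]]
```

```bash
python3 - <<'E'
from h import *
print(tri((188,355),(555,106)),tri((118,292),(577,183)))
E
python3 -m jog '[{"jaw":1,"y":-4,"twist":-7.1},{"jaw":1,"y":-4,"twist":-7.1},{"jaw":1,"y":-4,"twist":-7.1},{"jaw":1,"y":-4,"twist":-7.1},{"jaw":1,"twist":-7.1}]' 40
```

```text
(array([ 0.7055, -0.2697,  0.1841]), np.float64(1.09), np.float64(0.98)) (array([ 0.582 , -0.2874,  0.1986]), np.float64(0.24), np.float64(0.25))$[0]: bad value
```

```bash
python3 -m jog '[{"jaw":1,"twist":-7.1},{"jaw":1,"twist":-7.1},{"jaw":1,"twist":-7.1},{"jaw":1,"twist":-7.1},{"jaw":1,"twist":-3.4}]'
cat >> h.py <<'E'
def togo(X):
    o=bot.get_obs();r=Ro.from_quat(o["orientation"][[1,2,3,0]]).as_matrix()
    print(o["clock"],o["eef_pos"].round(4),"cm tool xyz",(100*r.T@(np.array(X)-o["eef_pos"])).round(2),"yaw",np.degrees(np.arctan2(r[1,0],r[0,0])).round(2),"F",o["wrist_force"].round(1),o["finger_gap"].round(4))
E
python3 -c "
from h import *
togo([.609,.035,.16])"
```

```text
$[0]: bad value
Traceback (most recent call last):
  File "h.py", line 19, in togo
    print(o["clock"],o["eef_pos"].round(4),"cm tool xyz",(100*r.T@(np.array(X)-o["eef_pos"])).round(2),"yaw",np.degrees(np.arctan2(r[1,0],r[0,0])).round(2),"F",o["wrist_force"].round(1),o["finger_gap"].round(4))
                                                                                                                                                                                          ^^^^^^^^^^^^^^^^^^^^^
AttributeError: 'float' object has no attribute 'round'
```

```bash
sed -i 's/o\["finger_gap"\].round(4)/round(float(o["finger_gap"]),4)/' h.py
python3 -m jog '[{"jaw":1,"x":0,"y":-4,"z":0,"twist":-7.1},{"jaw":1,"x":0,"y":-4,"z":0,"twist":-7.1},{"jaw":1,"x":0,"y":-4,"z":0,"twist":-7.1},{"jaw":1,"x":0,"y":-4,"z":0,"twist":-7.1},{"jaw":1,"x":0,"y":0,"z":0,"twist":-7.1}]' 40
python3 -c "
from h import *
togo([.609,.035,.16])"; python3 -m jog --help | head -20
```

```text
clock: 0.52
eef_pos: [0.2764, -0.618, 0.4031]
orientation: [-0.678, 0.688, -0.18, 0.186]
wrist_force: [0.1, 0.3, 2.3]
finger_gap: 0.0258
0.5167 [ 0.2764 -0.618   0.4031] cm tool xyz [-4.17 23.39 73.47] yaw -30.03 F [0.1 0.3 2.3] 0.0258invalid input: not JSON, or not a number
```

```bash
python3 -m jog '[{"jaw":1,"x":0,"y":0,"z":2,"twist":-7.1},{"jaw":1,"x":0,"y":0,"z":4,"twist":-7.1},{"jaw":1,"x":0,"y":0,"z":4,"twist":-7.1},{"jaw":1,"x":0,"y":0,"z":4,"twist":-7.1},{"jaw":1,"x":0,"y":0,"z":4,"twist":-3.1}]'
python3 -c "
from h import *
togo([.609,.035,.16])"
```

```text
clock: 0.93
eef_pos: [0.3211, -0.4423, 0.3901]
orientation: [0.708, -0.706, -0.009, 0.009]
wrist_force: [0.5, 0.6, 0.4]
finger_gap: -0.0001
0.9333 [ 0.3211 -0.4423  0.3901] cm tool xyz [29.98 23.09 46.95] yaw 1.43 F [0.5 0.6 0.4] -0.0001
```

```bash
python3 -m jog '[{"jaw":1,"x":2,"y":0,"z":3,"twist":0},{"jaw":1,"x":2,"y":0,"z":3,"twist":0},{"jaw":1,"x":2,"y":0,"z":3,"twist":0},{"jaw":1,"x":2,"y":0,"z":3,"twist":0},{"jaw":1,"x":2,"y":0,"z":3,"twist":0}]'
python3 -m jog '[{"jaw":1,"x":2,"y":0,"z":3,"twist":0},{"jaw":1,"x":2,"y":0,"z":3,"twist":0},{"jaw":1,"x":2,"y":0,"z":3,"twist":0},{"jaw":1,"x":2,"y":0,"z":3,"twist":0},{"jaw":1,"x":2,"y":0,"z":3,"twist":0}]'
python3 -m jog '[{"jaw":1,"x":2,"y":3,"z":3,"twist":0},{"jaw":1,"x":2,"y":3,"z":3,"twist":0},{"jaw":1,"x":2,"y":3,"z":3,"twist":0},{"jaw":1,"x":2,"y":3,"z":3,"twist":0},{"jaw":1,"x":1,"y":3,"z":2,"twist":0}]'
python3 -c "
from h import *
togo([.609,.035,.12])"
```

```text
clock: 1.35
eef_pos: [0.418, -0.2905, 0.3909]
orientation: [0.707, -0.707, -0.007, 0.007]
wrist_force: [0.5, -0.7, 0.4]
finger_gap: 0.0001
clock: 1.77
eef_pos: [0.5151, -0.1386, 0.3908]
orientation: [0.707, -0.707, -0.007, 0.007]
wrist_force: [0.6, -0.2, 0.7]
finger_gap: 0.0003
clock: 2.18
eef_pos: [0.5944, -0.01, 0.2537]
orientation: [0.707, -0.707, -0.008, 0.007]
wrist_force: [-0.1, -1.0, 0.7]
finger_gap: -0.0001
2.1833 [ 0.5944 -0.01    0.2537] cm tool xyz [ 1.53 13.37  4.46] yaw 1.19 F [-0.1 -1.   0.7] -0.0001
```

```bash
python3 -m jog '[{"jaw":1,"x":0.5,"y":3,"z":2,"twist":0},{"jaw":1,"x":0.5,"y":3,"z":1.3,"twist":0},{"jaw":1,"x":0.5,"y":3,"z":1,"twist":0},{"jaw":1,"x":0,"y":3,"z":0,"twist":0},{"jaw":1,"x":0,"y":1,"z":0,"twist":0}]'
python3 -m jog '[{"jaw":1,"x":0,"y":0,"z":0,"twist":0},{"jaw":1,"x":0,"y":0,"z":0,"twist":0}]'
python3 - <<'E'
from h import *
togo([.609,.033,.097])
a=optics.capture("top")[:,:,::-1];b=optics.capture("scene")[:,:,::-1]
f=lambda i:cv2.resize(i,(400,400),interpolation=cv2.INTER_CUBIC)
cv2.imwrite("pics/d.png",np.hstack([f(a[120:260,270:410]),f(b[190:310,280:400])]))
E
```

```text
clock: 2.6
eef_pos: [0.6038, 0.0322, 0.1185]
orientation: [0.707, -0.707, -0.004, 0.011]
wrist_force: [-1.4, -0.6, -1.3]
finger_gap: 0.0001
clock: 2.77
eef_pos: [0.6075, 0.0308, 0.125]
orientation: [0.707, -0.707, -0.007, 0.007]
wrist_force: [0.3, -0.4, 0.7]
finger_gap: 0.0002
2.7667 [0.6075 0.0308 0.125 ] cm tool xyz [0.16 2.8  0.22] yaw 1.09 F [ 0.3 -0.4  0.7] 0.0002
```

View pics/d.png

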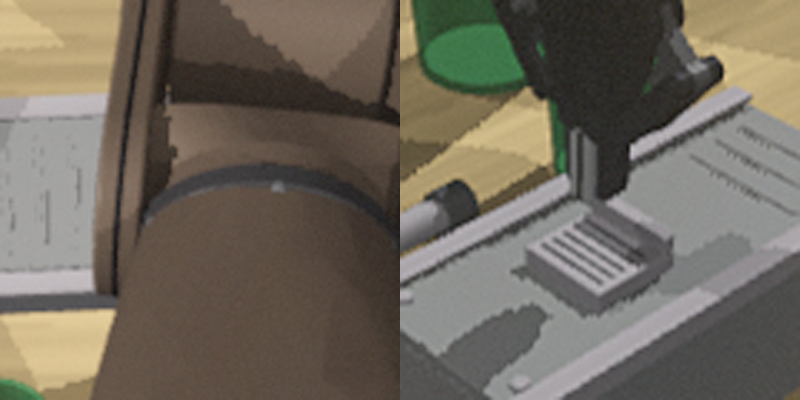

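The crop shows the shut fingertips just above the tab, near (600,195) in the right half, with no contact yet and the cup clear. I'll descend gently.

```bash
python3 -c "
from h import *
print((proj(PS,[.6075,.0308,.125])-[280,190])*400/120+[400,0])"
python3 -m jog '[{"jaw":1,"x":0.1,"y":1,"z":0.1,"twist":0},{"jaw":1,"x":0,"y":1,"z":0.1,"twist":0},{"jaw":1,"x":0,"y":0.3,"z":0,"twist":0},{"jaw":1,"x":0,"y":0.3,"z":0,"twist":0},{"jaw":1,"x":0,"y":0,"z":0,"twist":0}]'
python3 -m jog '[{"jaw":1,"x":0,"y":0.2,"z":0,"twist":0},{"jaw":1,"x":0,"y":0.2,"z":0,"twist":0},{"jaw":1,"x":0,"y":0,"z":0,"twist":0}]'
```

```text
[593.92098181 197.6583426 ]
clock: 3.28
eef_pos: [0.6077, 0.0331, 0.0976]
orientation: [0.707, -0.707, -0.006, 0.008]
wrist_force: [-0.1, 0.5, -0.4]
finger_gap: -0.0001
clock: 3.53
eef_pos: [0.6086, 0.033, 0.095]
orientation: [-0.707, 0.707, 0.007, -0.007]
wrist_force: [-0.9, -0.3, 2.1]
finger_gap: -0.0002
```

```bash
python3 -m jog '[{"jaw":1,"x":0,"y":0.2,"z":0,"twist":0},{"jaw":1,"x":0,"y":0,"z":0,"twist":0},{"jaw":1,"x":0,"y":0,"z":0,"twist":0}]'
python3 -m jog '[{"jaw":1,"x":0,"y":0.15,"z":0,"twist":0},{"jaw":1,"x":0,"y":0,"z":0,"twist":0},{"jaw":1,"x":0,"y":0,"z":0,"twist":0}]'
python3 -m jog '[{"jaw":1,"x":0,"y":0.1,"z":0,"twist":0},{"jaw":1,"x":0,"y":0,"z":0,"twist":0},{"jaw":1,"x":0,"y":0,"z":0,"twist":0}]'
python3 -m jog '[{"jaw":1,"x":0,"y":0.1,"z":0,"twist":0},{"jaw":1,"x":0,"y":0,"z":0,"twist":0},{"jaw":1,"x":0,"y":0,"z":0,"twist":0}]'
```

```text
clock: 3.78
eef_pos: [0.6088, 0.033, 0.0933]
orientation: [-0.707, 0.707, 0.007, -0.007]
wrist_force: [-0.9, -0.2, 4.5]
finger_gap: -0.0002
clock: 4.03
eef_pos: [0.6088, 0.033, 0.0916]
orientation: [-0.707, 0.707, 0.007, -0.007]
wrist_force: [-1.6, 0.1, 4.8]
finger_gap: 0.0001
clock: 4.28
eef_pos: [0.6088, 0.033, 0.0905]
orientation: [-0.707, 0.707, 0.007, -0.007]
wrist_force: [-0.4, 0.0, 4.0]
finger_gap: 0.0004
clock: 4.53
eef_pos: [0.6088, 0.033, 0.09]
orientation: [-0.707, 0.707, 0.007, -0.007]
wrist_force: [-1.4, -0.2, 6.8]
finger_gap: 0.0
```

```bash
python3 -m jog '[{"jaw":1,"x":0,"y":0.05,"z":0,"twist":0},{"jaw":1,"x":0,"y":0,"z":0,"twist":0},{"jaw":1,"x":0,"y":0,"z":0,"twist":0}]'
python3 -m jog '[{"jaw":1,"x":0,"y":0,"z":0.4,"twist":0},{"jaw":1,"x":0,"y":0,"z":0.4,"twist":0},{"jaw":1,"x":0,"y":0,"z":0.4,"twist":0},{"jaw":1,"x":0,"y":0,"z":0,"twist":0},{"jaw":1,"x":0,"y":0,"z":0,"twist":0}]'
```

```text
clock: 4.78
eef_pos: [0.6089, 0.033, 0.09]
orientation: [-0.707, 0.707, 0.007, -0.007]
wrist_force: [-2.1, -0.6, 8.5]
finger_gap: 0.0001
clock: 5.2
eef_pos: [0.6086, 0.045, 0.09]
orientation: [-0.707, 0.707, 0.007, -0.007]
wrist_force: [-3.2, -0.2, 8.4]
finger_gap: 0.0
```

```bash
python3 -m jog '[{"jaw":1,"x":0,"y":0,"z":0.7,"twist":0},{"jaw":1,"x":0,"y":0,"z":0.7,"twist":0},{"jaw":1,"x":0,"y":0,"z":0.7,"twist":0},{"jaw":1,"x":0,"y":0,"z":0.7,"twist":0},{"jaw":1,"x":0,"y":0,"z":0.7,"twist":0}]'
python3 -m jog '[{"jaw":1,"x":0,"y":0,"z":0.7,"twist":0},{"jaw":1,"x":0,"y":0,"z":0.7,"twist":0},{"jaw":1,"x":0,"y":0,"z":0.7,"twist":0},{"jaw":1,"x":0,"y":0,"z":0.7,"twist":0},{"jaw":1,"x":0,"y":0,"z":0,"twist":0}]'
python3 - <<'E'
from h import *
togo([.609,.139,.09])
b=optics.capture("scene")[:,:,::-1]
cv2.imwrite("pics/e.png",cv2.resize(b[180:360,240:460],None,fx=3,fy=3,interpolation=cv2.INTER_CUBIC))
E
```

```text
clock: 5.62
eef_pos: [0.6077, 0.0796, 0.09]
orientation: [-0.706, 0.708, 0.007, -0.007]
wrist_force: [-3.0, -2.4, 9.8]
finger_gap: 0.0002
clock: 6.03
eef_pos: [0.6069, 0.1089, 0.09]
orientation: [0.707, -0.707, -0.007, 0.007]
wrist_force: [-3.0, 0.7, 10.4]
finger_gap: 0.0001
6.0333 [0.6069 0.1089 0.09  ] cm tool xyz [ 0.27 -0.    3.01] yaw 1.16 F [-3.   0.7 10.4] 0.0001
```

View pics/e.png

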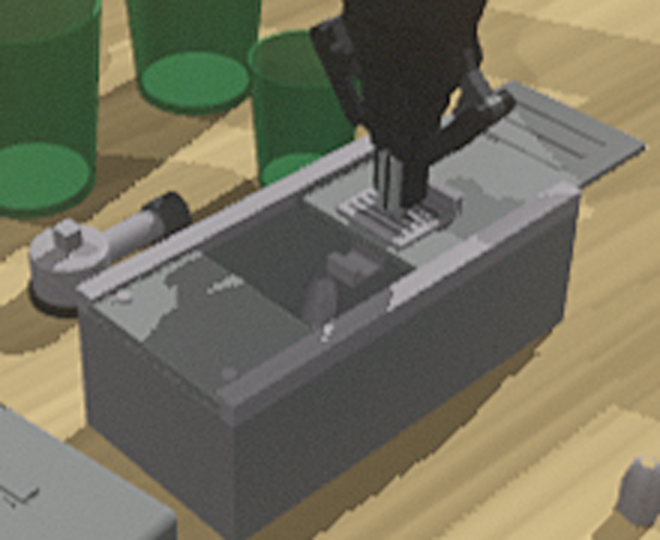

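The cover is about 70% open with the tab held down, and the cup is untouched. I'll continue to the stop, in smaller steps.

```bash
python3 -m jog '[{"jaw":1,"x":0,"y":0,"z":0.6,"twist":0},{"jaw":1,"x":0,"y":0,"z":0.6,"twist":0},{"jaw":1,"x":0,"y":0,"z":0.6,"twist":0},{"jaw":1,"x":0,"y":0,"z":0.4,"twist":0},{"jaw":1,"x":0,"y":0,"z":0,"twist":0}]'
python3 -m jog '[{"jaw":1,"x":0,"y":0,"z":0.3,"twist":0},{"jaw":1,"x":0,"y":0,"z":0.3,"twist":0},{"jaw":1,"x":0,"y":0,"z":0,"twist":0}]'
python3 -m jog '[{"jaw":1,"x":0,"y":0,"z":0.2,"twist":0},{"jaw":1,"x":0,"y":0,"z":0,"twist":0}]'
```

```text
clock: 6.5
eef_pos: [0.6064, 0.1305, 0.09]
orientation: [-0.707, 0.707, 0.007, -0.007]
wrist_force: [-4.1, 0.5, 9.7]
finger_gap: -0.0001
clock: 6.75
eef_pos: [0.6069, 0.1352, 0.09]
orientation: [-0.706, 0.708, 0.008, -0.007]
wrist_force: [-2.4, -3.5, 9.0]
finger_gap: 0.0
clock: 6.92
eef_pos: [0.6073, 0.1367, 0.0901]
orientation: [-0.706, 0.708, 0.008, -0.007]
wrist_force: [-1.7, -4.6, 9.0]
finger_gap: -0.0002
```

```bash
python3 -m jog '[{"jaw":1,"x":0,"y":0,"z":0.2,"twist":0},{"jaw":1,"x":0,"y":0,"z":0,"twist":0}]'
python3 -m jog '[{"jaw":1,"x":0,"y":0,"z":0.2,"twist":0},{"jaw":1,"x":0,"y":0,"z":0,"twist":0}]'
python3 -m jog '[{"jaw":1,"x":0,"y":0,"z":0.2,"twist":0},{"jaw":1,"x":0,"y":0,"z":0,"twist":0}]'
```

```text
clock: 7.08
eef_pos: [0.6075, 0.1382, 0.0901]
orientation: [-0.706, 0.709, 0.008, -0.007]
wrist_force: [-1.4, -5.3, 7.9]
finger_gap: 0.0001
clock: 7.25
eef_pos: [0.6075, 0.1385, 0.0901]
orientation: [-0.704, 0.71, 0.008, -0.007]
wrist_force: [-1.2, -11.1, 8.9]
finger_gap: 0.0002
clock: 7.42
eef_pos: [0.6075, 0.1387, 0.0901]
orientation: [-0.703, 0.711, 0.008, -0.007]
wrist_force: [-1.9, -15.8, 9.0]
finger_gap: -0.0001
```

```bash
python3 -m jog '[{"jaw":1,"x":0,"y":0,"z":-0.2,"twist":0},{"jaw":1,"x":0,"y":0,"z":-0.1,"twist":0},{"jaw":1,"x":0,"y":0,"z":0,"twist":0}]'
python3 -m jog '[{"jaw":1,"x":0,"y":-0.4,"z":0,"twist":0},{"jaw":1,"x":0,"y":-0.4,"z":0,"twist":0},{"jaw":1,"x":0,"y":-0.6,"z":0,"twist":0},{"jaw":1,"x":0,"y":-1,"z":0,"twist":0},{"jaw":1,"x":0,"y":-2,"z":0,"twist":0}]'
python3 -m jog '[{"jaw":1,"x":0,"y":-4,"z":0,"twist":0},{"jaw":1,"x":0,"y":-4,"z":0,"twist":0},{"jaw":1,"x":0,"y":-4,"z":0,"twist":0},{"jaw":1,"x":0,"y":0,"z":-3,"twist":0},{"jaw":1,"x":0,"y":0,"z":0,"twist":0}]'
python3 - <<'E'
from h import *
b=optics.capture("scene")[:,:,::-1]
cv2.imwrite("pics/f.png",cv2.resize(b[180:360,240:460],None,fx=3,fy=3,interpolation=cv2.INTER_CUBIC))
cv2.imwrite("pics/f_top.png",optics.capture("top")[:,:,::-1])
for z,d in((.097,0),(.107,.05)): print([proj(PS,[.6344-.0025-(d*.02),.0089+d+.1,z]).round(1), ((proj(PS,[.6344-.0025-d*.03,.0089+d+.1,z])-[240,180])*3).round(1)])
E
```

```text
clock: 7.67
eef_pos: [0.6075, 0.1383, 0.0901]
orientation: [-0.705, 0.709, 0.008, -0.006]
wrist_force: [-1.4, -7.4, 8.7]
finger_gap: 0.0001
clock: 8.08
eef_pos: [0.6036, 0.1405, 0.1287]
orientation: [-0.707, 0.707, 0.004, -0.009]
wrist_force: [0.2, 0.2, -0.1]
finger_gap: -0.0
clock: 8.5
eef_pos: [0.6088, 0.1087, 0.2566]
orientation: [-0.707, 0.708, 0.009, -0.004]
wrist_force: [-0.0, 0.1, -1.1]
finger_gap: 0.0001
[array([383.9, 251.8]), array([431.6, 215.5])]
[array([404.6, 235.2]), array([493.3, 165.2])]
```

View pics/f.png

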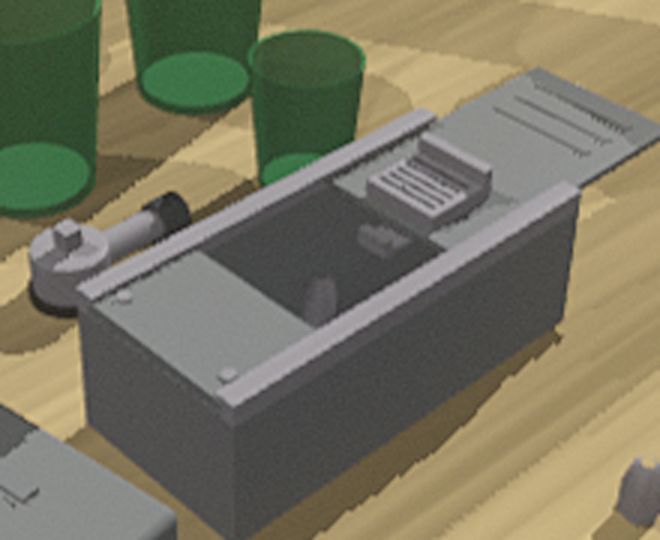

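The tab corner at (433,217) and the ridge end at (491,168) match where they should be when open 100 mm with the tab up: (432,216) and (493,165). The cup is upright and unmoved. Handing in.

```bash
python3 -m jog '[{"jaw":1,"x":0,"y":0,"z":0,"twist":0},{"jaw":1,"x":0,"y":0,"z":0,"twist":0},{"jaw":1,"x":0,"y":0,"z":0,"twist":0}]'; python3 -c "
from cell import bot
print(bot.close_job())"
```

```text
clock: 8.85
eef_pos: [0.6063, 0.1117, 0.2511]
orientation: [0.707, -0.707, -0.006, 0.008]
wrist_force: [-0.0, 1.0, -1.3]
finger_gap: 0.0001
the job is handed in; nothing more can be done
None
```

The low grey box is open. I pressed the release tab fully down with the shut fingers, about 9 N at the stop, and pushed the cover along its rails in the same stroke. At the end the push force rose to 16 N with no further travel. I then lifted straight up, and the arm was clear of everything when I handed in at about 9 s.

- **Cover and tab:** in the last picture, the tab and ridge corners are within about 1 camera pixel (1–2 mm) of where they should be with the cover 100 mm open and the tab up. I did not measure the opening more closely than that.
- **Cup:** the small green cup is upright and, by eye, where it was. I did not measure its position again.
- **Deviation:** for most of the stroke, friction under the fingertips carried the cover. They met the ridge only at the very end.

No check failed.

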